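# Slide a brass spacer along the fence into the drilling fixture's corner pocket

## Task

Push the brass disc straight across the plate until it touches the long blue back fence, then keep it against the fence and slide it along into the green corner pocket until it is fully home, touching both the fence and the end stop. Only push it: it must stay flat on the plate and never be picked up. Leave the black disc and the other things on the bench as they are, and finish with the hand clear.

Things in the scene. Friction and masses are not known exactly. Their poses are not given: they have to be found in the camera images.
- fixture: Fixed aluminium plate, 170 mm (its x) by 260 mm (its y), 12 mm thick. Origin: centre of its underside, at bench level; z up; x points across the plate to the back fence (away from the robot within 0.45 rad), y along the fence to the pocket. Its blue walls (fence, end stop, keeper lip) are 14 mm thick and rise 16 mm above the plate, 28 mm above the bench.
- fence_mid (a point): Middle of the back fence's inner face at plate level: x = +71, y = 0, z = +12 mm in the fixture's frame. The fence runs straight along y over the whole plate. Axes as the fixture's. Pushed mainly towards the fence, the disc jams on it; pushed mainly along, it slides.
- pocket_corner (a point): Inner corner of fence and end stop at plate level: x = +71, y = +116, z = +12 mm in the fixture's frame. The end stop's face is at y = +116, from x = +11 to +71. The keeper lip, facing the fence, has its inner face at x = +25 and runs from y = +98 to +116. The pocket between them is 46 mm wide, open to -y and above, its floor green. Axes as the fixture's.
- pocket_home (a point): Where the centre of the brass disc's underside lies when the disc is fully home, touching fence and end stop: at x = +51, y = +96, z = +12 mm in the fixture's frame. Axes as the fixture's.
- brass_disc: The part to slide: polished brass disc, 40 mm diameter, 14 mm high, about 0.14 kg, dark spot on top (no real hole). Friction about 0.3 on plate and fence, more on grippy fingertips. It starts flat on the plate, centre 87 to 103 mm from the fence's face and 96 to 216 mm from the end stop's, in either of two places. Origin: centre of its underside; z up. Its yaw means nothing.
- black_disc: Black plastic disc of the same size (40 mm diameter, 14 mm high), loose on the plate, to be left alone; its centre is at least 87 mm from the fence's face and 75 mm from the brass disc's centre. Origin: centre of its underside.
- nozzle: Copper torch nozzle standing on the bench to the right of the fixture, 28 mm in diameter at the foot, tapering upwards, 48 mm high; leave alone. Origin: centre of its underside.
- screwdriver: Screwdriver with a red handle lying on the bench to the right of the fixture, about 200 mm long along its own x (handle to -x); leave alone. Origin: underside, near the middle.
- spray_can: Yellow can, 52 mm in diameter and 140 mm high, standing on the bench beyond the pocket end of the fixture; leave alone. Origin: centre of its underside.
There are look-alikes about, which are no part of the job. Several things have the shape of the brass_disc; the one meant has the colours described above.

How it is judged:
By the outcome, as a careful person would: the job done as asked, in the order asked, and still so for the second after the job is handed in, with the robot touching nothing.
It also fails if it takes over 54 s, if anything falls off the work surface, if the arm or the gripper's body presses on something with over 40 N, if the wrist force passes 120 N, or if a joint passes its speed limit or range.

## Robot

A 6-joint arm with a two-finger parallel gripper is mounted at the origin on the work surface. World frame = base frame: x ahead of the robot, y to its left, z up, the work surface at z = 0. Lengths are in mm, angles in rad, forces in N, time in s.
With the tool pointing down it reaches from about 300 to 775 mm from the base axis. Payload 14.6 kg.
Tool frame: the origin (TCP) lies on the centre line of the jaws, within the pads' length; the fingertips stand 8 mm ahead of it and the grasp point (between the pads) lies 11 mm behind it; z points along the fingers, y is the line along which they close (so a half turn about z gives the same grasp; the last joint's range is limited). The gripper opens to 94 mm and grips with 3 to 60 N. Pads are 16 mm wide; open, the fingers measure 119 mm over their backs; the gripper's body (75 mm by 177 mm) begins 78 mm behind the grasp point.
Start: joints at [-1.281, 0.3, 1.521, -0, 1.321, -0.067], TCP at [192.095, -515.353, 213.446] pointing down, gripper open.
Joint ranges: [-3.03, 3.03], [-0.79, 2.21], [0.23, 2.52], [-1.04, 4.18], [0, 3.07], [-2.55, 2.55]. Speed limits (rad/s): [2.22, 2.22, 2.57, 3.14, 3.14, 3.14].

## Interface

Orientations are given as [roll, pitch, yaw] about the fixed x, y, z axes, in that order (R = Rz(yaw) Ry(pitch) Rx(roll)).
In Python, from cell import manip gives the robot as it stands.
- The arm moves only by the tool jog_arm, never from a script. Its argument "rows" is one flat list of numbers, 7 for each row, row after row: the shift along the world's x, y, z in cm, then the turn, a rotation vector about the world's x, y, z in rad, then the closure, from 0 (fully open) to 1 (shut). In form: [dx, dy, dz, rx, ry, rz, fingers, dx, dy, dz, rx, ry, rz, fingers, ...]. A call has 1 to 20 rows; each row shifts and turns the commanded pose from where the row before left it; what a row does not reach is not made up. A row lasts 1/12 s, in which the tool goes at most 41.7 mm and 7.16 degrees, less where a joint would pass 70% of its speed; a pose out of reach is approached as far as the arm can. A call with a gripper value outside its range is refused whole. The fingers move at their own pace and stop on an object; "newtons" is the grip in N (left out, the last holds). Time passes only in rows, so rows that do not move let the fingers close. It gives the time, the measured TCP pose, the force, the opening and the grip force at its end, in the units of the state.
- manip.read_state(): the state, without advancing time (a new reading comes with each control period).
- manip.camera(name): name is "scene" or "top" or "wrist"; returns (picture, depth): 480x640x3 uint8, blue, green, red; 480x640 float32, mm along the optical axis (not along the pixel's ray), 0 where there is no reading.
- manip.camera_model(name): a dict with "K" (3x3 intrinsics, pixels), "R" (3x3) and "t" (3): a world point X has camera coordinates R X + t. Camera axes: x right, y down, z forward; pixel columns grow to the right and rows downward; lengths in mm; the calibration is good to about 2 mm. A picture is of the moment at which its call begins: read the wrist's pose just before it. camera_model takes no time and is no camera call; for the wrist camera it gives the pose at the moment of the call.
- manip.sign_off(): hands the job in; it is judged then, once.
The state is a dict: "clock": time; "joints": joint angles; "qd": joint speeds; "effort": joint torques, N m; "eef_pos": TCP position; "eef_rot": TCP orientation; "wrist_force": force on the tool from outside, world axes, zero at the start; "moment": the same for the moment, N m; "finger_gap": finger opening in mm; "finger_force": force on a finger pad.
Only numpy, scipy, OpenCV 4.12 (cv2) and the standard library are available. Lean on these libraries where they do the work, as an engineer would, in place of code of your own. Each camera call takes 0.05 s, during which the arm holds its last target. There are 200 camera calls.

## Working session

There is one attempt and no reset: what is moved stays moved. The work goes in short steps, Python scripts to look and compute and a tool call to move; the robot and the scene stay as the last step left them, time stands still between calls to the robot, and variables do not carry over. Pictures are saved under pics/ and viewed, at most 10 in all, crops included, and the job is handed in when it is done.

Besides the shell and the picture viewer there is one more tool, called in YAML: its name, and indented under it one key for each argument. jog_arm: Moves the arm, as the interface text tells. Its arguments: {"type":"object","properties":{"rows":{"type":"array"},"newtons":{"type":"number"}},"required":["rows"]}

```bash
mkdir -p pics
python3 - <<'E'
from cell import manip
import cv2,numpy as np
for n in("top","scene"):
    p,d=manip.camera(n); cv2.imwrite(f"pics/{n}0.png",p); np.save(f"pics/{n}0.npy",d)
    m=manip.camera_model(n); print(n,np.round(m["K"],1).tolist(),np.round(m["R"],3).tolist(),np.round(m["t"],1))
print(manip.read_state())
E
```

```text
top [[526.8, 0.0, 320.0], [0.0, 526.8, 233.9], [0.0, 0.0, 1.0]] [[0.026, -1.0, -0.012], [-0.983, -0.023, -0.183], [0.182, 0.016, -0.983]] [ 38.3 560.8 872.3]
scene [[557.9, 0.0, 326.6], [0.0, 557.9, 230.9], [0.0, 0.0, 1.0]] [[0.751, 0.66, 0.0], [0.568, -0.646, -0.51], [-0.336, 0.383, -0.86]] [-454.6 -287.6 1239.2]
{'clock': 0.1, 'joints': array([-1.28063416e+00,  3.00422172e-01,  1.52149591e+00,  2.66644001e-05,
        1.32073559e+00, -6.66098851e-02]), 'qd': array([-5.14413301e-04, -1.70850526e-03, -1.17294011e-03,  6.36937925e-04,
        7.97059199e-04,  4.53469562e-05]), 'effort': array([ 6.15229237e-04, -5.32650876e+01, -3.53290737e+01,  7.09675415e-02,
        2.35237082e-02, -4.72870818e-05]), 'eef_pos': array([ 192.02162396, -515.14830197,  212.94920258]), 'eef_rot': array([-3.14053570e+00, -9.63929778e-05,  3.56765389e-01]), 'wrist_force': array([ 0.02396164,  0.02487712, -0.87184166]), 'moment': array([ 0.01015935, -0.03198521, -0.01697506]), 'finger_force': 0.0, 'finger_gap': 93.94148750513477}
```

View pics/top0.png

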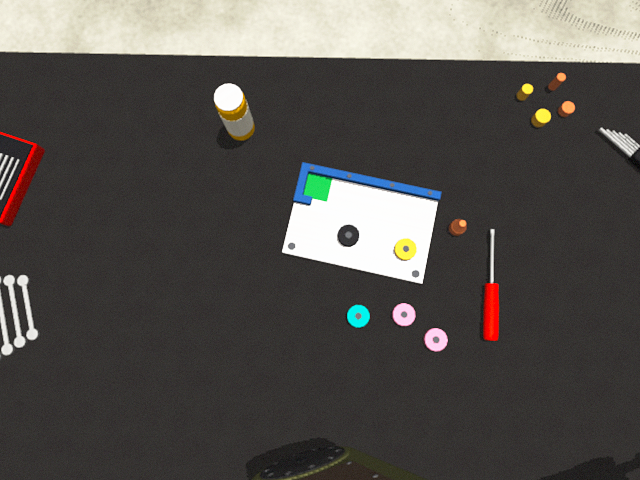

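View pics/scene0.png

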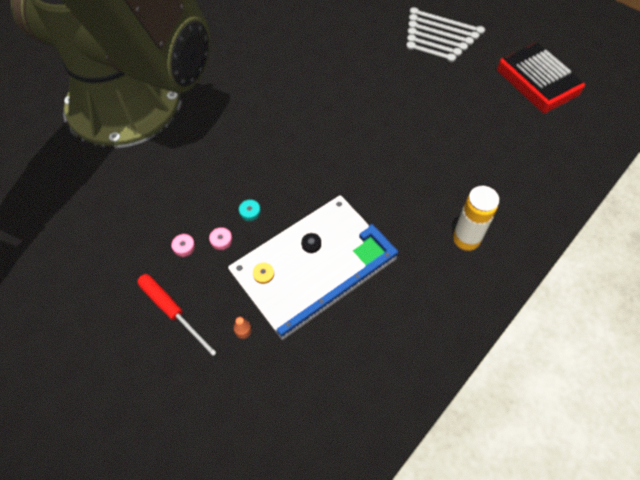

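The top view shows the plate with the brass disc at (405,249), the black disc at (348,236), the green pocket at (317,188) and the fence along the upper edge. The pink and cyan discs lie off the plate, and the scene view agrees.

```bash
cat > h.py <<'E'
import cv2,numpy as np
from cell import manip
def ray(cam,uv,z):
    m=manip.camera_model(cam); R=np.array(m["R"]);t=np.array(m["t"]);K=np.array(m["K"])
    uv=np.atleast_2d(uv).astype(float); c=-R.T@t
    d=(R.T@np.linalg.inv(K)@np.c_[uv,np.ones(len(uv))].T).T
    return (c+d*((z-c[2])/d[:,2])[:,None])[:,:2]
def big(m):
    c=max(cv2.findContours(m,cv2.RETR_EXTERNAL,cv2.CHAIN_APPROX_NONE)[0],key=cv2.contourArea); return c[:,0,:]
def masks(p):
    h=cv2.cvtColor(p,cv2.COLOR_BGR2HSV); I=lambda a,b:cv2.inRange(h,a,b)
    return dict(blue=I((100,130,60),(125,255,255)),green=I((55,130,60),(85,255,255)),brass=I((18,130,100),(35,255,255)),white=I((0,0,150),(180,60,255)),dark=I((0,0,0),(180,255,70)))
E
python3 - <<'E'
from h import *
for cam in("top","scene"):
    p=cv2.imread(f"pics/{cam}0.png");d=np.load(f"pics/{cam}0.npy");M=masks(p)
    box=(slice(140,300),slice(270,445)) if cam=="top" else (slice(190,345),slice(220,400))
    k=np.zeros(p.shape[:2],np.uint8);k[box]=255
    M={a:b&k for a,b in M.items()}
    b=big(M["blue"]);w=big(M["white"]);g=big(M["green"]);br=big(M["brass"])
    W=ray(cam,w,12); B=ray(cam,b,28)
    r=cv2.minAreaRect(W.astype(np.float32)); print(cam,"white rect",r, np.round(cv2.boxPoints(r)).tolist())
    r=cv2.minAreaRect(B.astype(np.float32)); print("blue rect",r, np.round(cv2.boxPoints(r)).tolist())
    r=cv2.minAreaRect(ray(cam,g,12).astype(np.float32)); print("green",r)
    # brass: union with interior, enclosing at top height
    for z in(19,26): print("brass",z,cv2.fitEllipse(ray(cam,cv2.convexHull(br)[:,0],z).astype(np.float32)))
    wh=M["white"]; cnts=cv2.findContours(M["dark"],cv2.RETR_LIST,cv2.CHAIN_APPROX_NONE)[0]
    for c in cnts:
        if 150<cv2.contourArea(c)<900: print("dark",cv2.contourArea(c),cv2.fitEllipse(ray(cam,c[:,0],26).astype(np.float32)))
E
```

```text
top white rect ((583.0250244140625, -20.161453247070312), (260.6633605957031, 156.87445068359375), 78.74101257324219) [[481.0, -133.0], [635.0, -163.0], [685.0, 92.0], [532.0, 123.0]]
blue rect ((636.726318359375, -30.684539794921875), (261.73101806640625, 77.07076263427734), 78.80464935302734) [[574.0, -152.0], [649.0, -167.0], [700.0, 90.0], [624.0, 105.0]]
green ((656.6505737304688, 60.94828414916992), (45.3417854309082, 45.75343704223633), 78.7386245727539)
brass 19 ((541.9254760742188, -101.03272247314453), (37.4666748046875, 39.646236419677734), 43.286529541015625)
brass 26 ((540.8052978515625, -100.00605773925781), (37.1880989074707, 39.35142135620117), 43.28607177734375)
dark 314.5 ((563.3262329101562, 2.443385601043701), (35.633872985839844, 37.27994918823242), 69.9507827758789)
scene white rect ((580.953369140625, -19.804779052734375), (262.35809326171875, 154.74620056152344), 78.78875732421875) [[480.0, -133.0], [631.0, -164.0], [682.0, 94.0], [531.0, 124.0]]
blue rect ((660.8424072265625, -31.029312133789062), (269.8692626953125, 75.78043365478516), 89.51282501220703) [[622.0, -166.0], [698.0, -166.0], [700.0, 104.0], [624.0, 104.0]]
green ((651.7664794921875, 63.48130798339844), (45.405357360839844, 41.88957214355469), 80.83186340332031)
brass 19 ((541.4899291992188, -100.729248046875), (35.327125549316406, 38.93334197998047), 57.281497955322266)
brass 26 ((544.4448852539062, -102.74754333496094), (35.05253219604492, 38.63071060180664), 57.281776428222656)
dark 358.5 ((589.177001953125, -199.4191436767578), (31.193235397338867, 44.46033477783203), 61.919761657714844)
dark 251.5 ((567.0685424804688, -0.2630704939365387), (33.16802978515625, 37.72364807128906), 39.89249038696289)
dark 435.0 ((429.3299865722656, -23.824748992919922), (45.29119110107422, 53.24901580810547), 52.19685745239258)
```

jog_arm:
  rows: [1.75, 2.34, 0, 0, 0, -0.03075, 0.75, 1.75, 2.34, 0, 0, 0, -0.03075, 0.75, 1.75, 2.34, 0, 0, 0, -0.03075, 0.75, 1.75, 2.34, 0, 0, 0, -0.03075, 0.75, 1.75, 2.34, 0, 0, 0, -0.03075, 0.75, 1.75, 2.34, 0, 0, 0, -0.03075, 0.75, 1.75, 2.34, 0, 0, 0, -0.03075, 0.75, 1.75, 2.34, 0, 0, 0, -0.03075, 0.75, 1.75, 2.34, 0, 0, 0, -0.03075, 0.75, 1.75, 2.34, 0, 0, 0, -0.03075, 0.75, 1.75, 2.34, 0, 0, 0, -0.03075, 0.75, 1.75, 2.34, 0, 0, 0, -0.03075, 0.75, 1.75, 2.34, 0, 0, 0, -0.03075, 0.75, 1.75, 2.34, 0, 0, 0, -0.03075, 0.75, 1.75, 2.34, -1, 0, 0, -0.03075, 0.75, 1.75, 2.34, -2, 0, 0, -0.03075, 0.75, 1.75, 2.34, -2, 0, 0, -0.03075, 0.75, 1.75, 2.34, -2, 0, 0, -0.03075, 0.75, 0, 0, -3, 0, 0, 0, 0.75, 0, 0, -3, 0, 0, 0, 0.75]

```text
clock: 1.77
eef_pos: [507.7, -92.8, 82.2]
eef_rot: [3.142, -0.001, -0.195]
wrist_force: [0.8, -0.5, -0.5]
finger_gap: 23.5
finger_force: 0.0
```

Run:
```python
from h import *
p,d=manip.camera("wrist"); cv2.imwrite("pics/w1.png",p)
s=manip.read_state();print(s["eef_pos"],s["eef_rot"])
M=masks(p)
br=big(M["brass"]);print(len(br),br.min(0),br.max(0),cv2.fitEllipse(ray("wrist",cv2.convexHull(br)[:,0],26).astype(np.float32)))
```

```text
[504.51647757 -92.72741693  76.47317379] [-3.14116089  0.00785513 -0.19534073]
183 [291 178] [355 243] ((538.1593627929688, -101.06865692138672), (37.54079055786133, 38.271400451660156), 75.8239517211914)
```

View pics/w1.png

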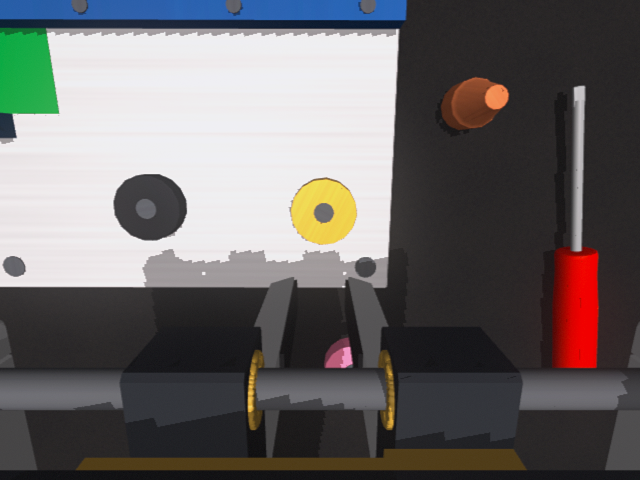

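The wrist view shows the brass disc at (323,212), centred ahead of the two fingers, with the nozzle (475,103) and the screwdriver clear to the right.

jog_arm:
  rows: [0, 0, -1.5, 0, 0, 0, 0.75, 0, 0, -1.5, 0, 0, 0, 0.75, 0, 0, -1.5, 0, 0, 0, 0.75, 0, 0, -1, 0, 0, 0, 0.75, 0, 0, 0, 0, 0, 0, 0.75, 0, 0, 0, 0, 0, 0, 0.75]

```text
clock: 2.32
eef_pos: [507.1, -94.3, 28.9]
eef_rot: [-3.142, 0.0, -0.197]
wrist_force: [-0.7, -0.2, -0.5]
finger_gap: 23.0
finger_force: 0.0
```

jog_arm:
  rows: [0, 0, -0.6, 0, 0, 0, 0.75, 0.3, -0.06, 0, 0, 0, 0, 0.75, 0.49, -0.098, 0, 0, 0, 0, 0.75, 0.49, -0.098, 0, 0, 0, 0, 0.75, 0.49, -0.098, 0, 0, 0, 0, 0.75, 0.687, -0.137, 0, 0, 0, 0, 0.75, 0.687, -0.137, 0, 0, 0, 0, 0.75, 0.687, -0.137, 0, 0, 0, 0, 0.75, 0.687, -0.137, 0, 0, 0, 0, 0.75, 0.687, -0.137, 0, 0, 0, 0, 0.75, 0.687, -0.137, 0, 0, 0, 0, 0.75, 0.687, -0.137, 0, 0, 0, 0, 0.75, 0.687, -0.137, 0, 0, 0, 0, 0.75, 0.687, -0.137, 0, 0, 0, 0, 0.75, 0.49, -0.098, 0, 0, 0, 0, 0.75, 0, 0, 0, 0, 0, 0, 0.75]

```text
clock: 3.65
eef_pos: [592.4, -111.2, 22.4]
eef_rot: [3.142, -0.001, -0.197]
wrist_force: [-0.0, -0.4, -0.9]
finger_gap: 23.6
finger_force: 0.0
```

```bash
cat >> h.py <<'E'
ex=np.array([.9808,-.1953]);ey=np.array([.1953,.9808]);c0=np.array([590.8,-21.4])
def fx(w): w=np.atleast_2d(w)-c0; return np.c_[w@ex,w@ey].round(1)
def look(tag,cam="top"):
    p,d=manip.camera(cam); cv2.imwrite(f"pics/{tag}.png",p); s=manip.read_state()
    print("tcp",fx(s["eef_pos"][:2]),s["eef_pos"].round(1),"F",s["wrist_force"].round(1),s["clock"])
    M=masks(p); k=np.zeros(p.shape[:2],np.uint8)
    if cam=="top": k[140:300,270:445]=255
    else: k[:]=255
    br=big(M["brass"]&k)
    (a,b)=cv2.minEnclosingCircle(ray(cam,br,26).astype(np.float32)); print("brass",fx(a),b)
E
python3 -c "
from h import *
look('t2'); look('w2','wrist')"
```

```text
tcp [[ 18.5 -87.8]] [ 591.8 -111.1   22.3] F [-0.2  0.6  0. ] 3.7Traceback (most recent call last):
  File "<string>", line 3, in <module>
    look('t2'); look('w2','wrist')
    ~~~~^^^^^^
  File "h.py", line 21, in look
    br=big(M["brass"]&k)
  File "h.py", line 9, in big
    c=max(cv2.findContours(m,cv2.RETR_EXTERNAL,cv2.CHAIN_APPROX_NONE)[0],key=cv2.contourArea); return c[:,0,:]
ValueError: max() iterable argument is empty
```

Top view is occluded by the hand; use the wrist camera.

```bash
python3 -c "
from h import *
look('w2','wrist')"
```

```text
tcp [[ 18.2 -87.7]] [ 591.5 -111.    22.3] F [-0.1  1.3 -1.1] 3.75
brass [[ 45.  -88.1]] 20.275808334350586
```

View pics/w2.png

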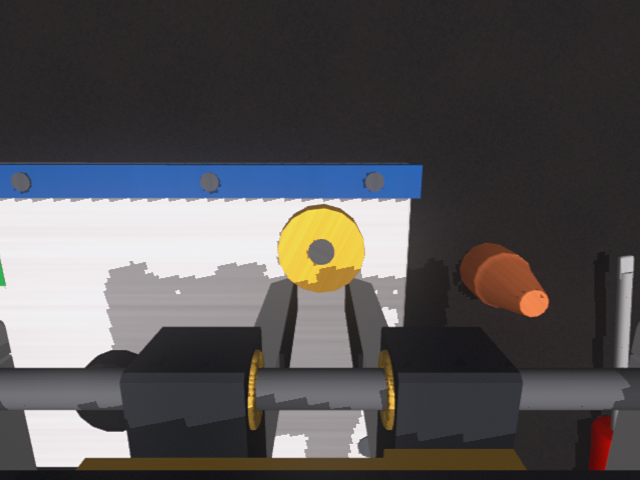

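The disc at (321,250) sits against both fingertips, and a few mm of plate still show before the fence (face at row ~200). I'll creep in.

jog_arm:
  rows: [0.2, -0.04, 0, 0, 0, 0, 0.75, 0.2, -0.04, 0, 0, 0, 0, 0.75, 0.15, -0.03, 0, 0, 0, 0, 0.75, 0.1, -0.02, 0, 0, 0, 0, 0.75, 0, 0, 0, 0, 0, 0, 0.75]

```text
clock: 4.17
eef_pos: [597.8, -112.2, 22.4]
eef_rot: [-3.142, 0.001, -0.197]
wrist_force: [-3.9, -0.4, 1.0]
finger_gap: 23.3
finger_force: 1.8
```

```bash
python3 -c "
from h import *
look('w3','wrist')"
```

```text
tcp [[ 24.6 -87.7]] [ 597.8 -112.3   22.4] F [-3.2 -0.1  1.2] 4.2167
brass [[ 49.7 -88. ]] 20.13418960571289
```

jog_arm:
  rows: [0.1, -0.02, 0, 0, 0, 0, 0.75, 0, 0, 0, 0, 0, 0, 0.75, 0, 0, 0, 0, 0, 0, 0.75]

```text
clock: 4.47
eef_pos: [598.1, -112.3, 22.2]
eef_rot: [-3.142, 0.002, -0.197]
wrist_force: [-7.7, 1.8, 3.7]
finger_gap: 23.5
finger_force: 4.8
```

jog_arm:
  rows: [-0.49, 0.1, 0, 0, 0, 0, 0.75, -0.98, 0.195, 0, 0, 0, 0, 0.75, 0, 0, 1.5, 0, 0, 0, 0.75, 0, 0, 2, 0, 0, 0, 0.75, 0, 0, 1.5, 0, 0, 0, 1, 0.72, -1.11, 0, 0, 0, -0.03, 1, 0.72, -1.11, 0, 0, 0, -0.03, 1, 0.72, -1.11, 0, 0, 0, -0.03, 1, 0.72, -1.11, 0, 0, 0, -0.03, 1, 0, 0, 0, 0, 0, 0, 1, 0, 0, 0, 0, 0, 0, 1]
  newtons: 10

```text
clock: 5.38
eef_pos: [613.0, -154.1, 72.3]
eef_rot: [-3.142, -0.0, -0.316]
wrist_force: [-0.3, -0.1, -0.1]
finger_gap: 0.4
finger_force: 0.0
```

```bash
python3 -c "
from h import *
look('w4','wrist')"
```

```text
tcp [[  47.4 -125.4]] [ 612.8 -153.6   72.3] F [-0.3  1.  -0.2] 5.4333
brass [[ 49.9 -88.7]] 20.8948974609375
```

View pics/w4.png

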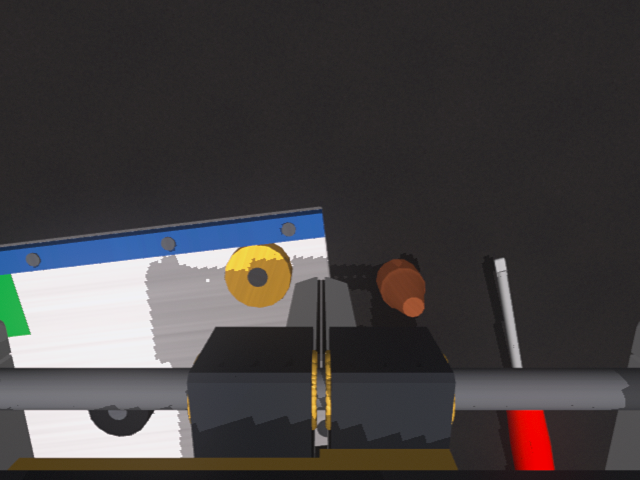

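The disc at (258,275) lies against the fence, the closed fingers are behind it at (322,290), and the nozzle at (400,285) is clear. Next I lower the hand and push along the fence.

jog_arm:
  rows: [0, 0, -2, 0, 0, 0, 1, 0, 0, -2, 0, 0, 0, 1, 0, 0, -1, 0, 0, 0, 1, 0, 0, 0, 0, 0, 0, 1, 0.1, 0.49, 0, 0, 0, 0, 1, 0.1, 0.49, 0, 0, 0, 0, 1, 0.195, 0.98, 0, 0, 0, 0, 1, 0.195, 0.98, 0, 0, 0, 0, 1, 0.195, 0.98, 0, 0, 0, 0, 1, 0.195, 0.98, 0, 0, 0, 0, 1, 0, 0, 0, 0, 0, 0, 1]

```text
clock: 6.35
eef_pos: [623.4, -102.6, 22.6]
eef_rot: [-3.141, -0.0, -0.315]
wrist_force: [0.7, 0.5, -0.1]
finger_gap: 0.7
finger_force: 0.0
```

```bash
python3 -c "
from h import *
look('w5','wrist')"
```

```text
tcp [[ 47.8 -74.3]] [ 623.2 -103.6   22.5] F [-1.3  0.3 -0.4] 6.4
brass [[ 50.2 -40.6]] 19.76827049255371
```

View pics/w5.png

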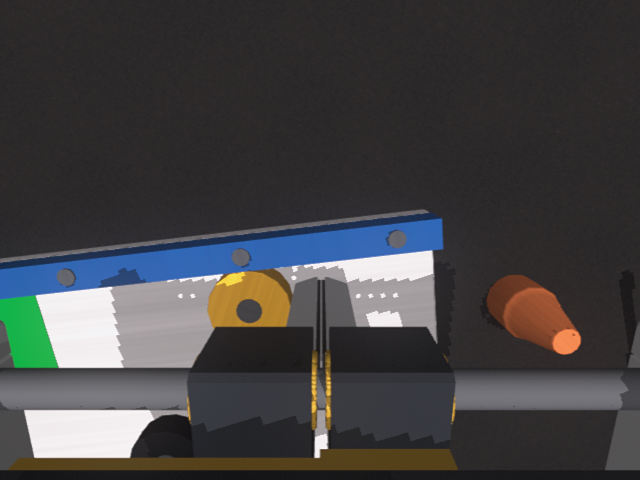

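The disc (250,300) has moved with the fingers and is still touching the fence. I'll continue.

jog_arm:
  rows: [0.1, 0.49, 0, 0, 0, 0, 1, 0.195, 0.98, 0, 0, 0, 0, 1, 0.195, 0.98, 0, 0, 0, 0, 1, 0.195, 0.98, 0, 0, 0, 0, 1, 0.195, 0.98, 0, 0, 0, 0, 1, 0.195, 0.98, 0, 0, 0, 0, 1, 0.195, 0.98, 0, 0, 0, 0, 1, 0.195, 0.98, 0, 0, 0, 0, 1, 0.195, 0.98, 0, 0, 0, 0, 1, 0.195, 0.98, 0, 0, 0, 0, 1, 0.195, 0.98, 0, 0, 0, 0, 1, 0.195, 0.98, 0, 0, 0, 0, 1, 0.1, 0.49, 0, 0, 0, 0, 1, 0, 0, 0, 0, 0, 0, 1]

```text
clock: 7.57
eef_pos: [646.5, 13.9, 22.4]
eef_rot: [-3.141, -0.0, -0.316]
wrist_force: [0.5, 1.6, 0.2]
finger_gap: 0.5
finger_force: 0.0
```

```bash
python3 -c "
from h import *
look('w6','wrist')"
```

```text
tcp [[47.8 44.8]] [646.4  13.2  22.4] F [0.4 0.4 0.4] 7.6167
brass [[49.9 77.9]] 19.927791595458984
```

View pics/w6.png

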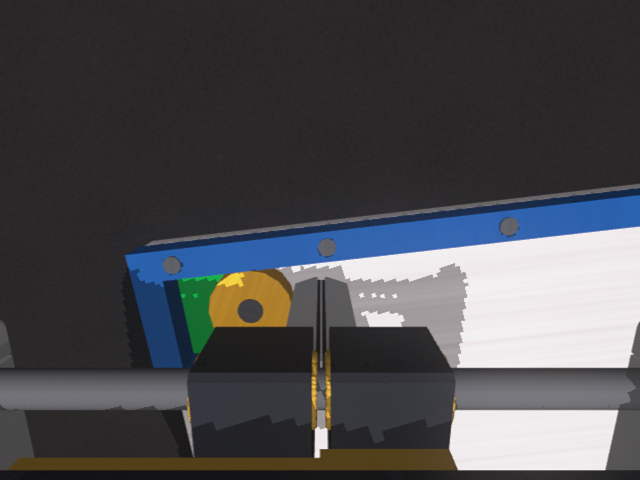

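The disc (250,300) is against the fence at the mouth of the pocket, with roughly 17 mm left to the end stop. I'll creep in and watch the force.

jog_arm:
  rows: [0.1, 0.49, 0, 0, 0, 0, 1, 0.1, 0.49, 0, 0, 0, 0, 1, 0.06, 0.3, 0, 0, 0, 0, 1, 0.04, 0.2, 0, 0, 0, 0, 1, 0.03, 0.15, 0, 0, 0, 0, 1, 0, 0, 0, 0, 0, 0, 1]

```text
clock: 8.12
eef_pos: [649.7, 29.2, 22.4]
eef_rot: [-3.142, 0.0, -0.316]
wrist_force: [-0.9, -0.4, -0.5]
finger_gap: 0.5
finger_force: 0.0
```

jog_arm:
  rows: [0.03, 0.15, 0, 0, 0, 0, 1, 0.02, 0.1, 0, 0, 0, 0, 1, 0, 0, 0, 0, 0, 0, 1]

```text
clock: 8.37
eef_pos: [650.2, 31.4, 22.4]
eef_rot: [3.141, -0.0, -0.317]
wrist_force: [-0.6, -1.9, 0.2]
finger_gap: 0.6
finger_force: 0.6
```

jog_arm:
  rows: [0.02, 0.1, 0, 0, 0, 0, 1, 0.01, 0.05, 0, 0, 0, 0, 1, 0, 0, 0, 0, 0, 0, 1]

```text
clock: 8.62
eef_pos: [650.3, 31.8, 22.4]
eef_rot: [3.14, 0.0, -0.317]
wrist_force: [-1.3, -8.3, 1.2]
finger_gap: 0.6
finger_force: 4.3
```

```bash
python3 -c "
from h import *
look('w7','wrist')"
```

```text
tcp [[48.  63.8]] [650.3  31.8  22.4] F [-2.1 -8.2  1.6] 8.6667
brass [[50.  95.6]] 19.7890682220459
```

The force has risen against the end stop and the disc measures home. I'll back off, lift and clear.

jog_arm:
  rows: [-0.06, -0.3, 0, 0, 0, 0, 1, -0.195, -0.98, 0, 0, 0, 0, 1, -0.195, -0.98, 0, 0, 0, 0, 1, 0, 0, 2, 0, 0, 0, 1, 0, 0, 3, 0, 0, 0, 1, 0, 0, 3, 0, 0, 0, 1, 0, 0, 3, 0, 0, 0, 1, -2, -2, 1, 0, 0, 0, 1, -3, -2, 0, 0, 0, 0, 1, -3, -2, 0, 0, 0, 0, 1, -3, -2, 0, 0, 0, 0, 1, -3, -2, 0, 0, 0, 0, 1, -3, -2, 0, 0, 0, 0, 1, -3, -2, 0, 0, 0, 0, 1, -2, -2, 0, 0, 0, 0, 1, -1, -2, 0, 0, 0, 0, 1, 0, 0, 0, 0, 0, 0, 1]

```text
clock: 10.08
eef_pos: [414.1, -172.4, 142.8]
eef_rot: [3.141, -0.001, -0.32]
wrist_force: [-0.7, 0.8, -0.5]
finger_gap: 0.3
finger_force: 0.0
```

```bash
python3 -c "
from h import *
look('t8')
p=cv2.imread('pics/t8.png')[120:320,220:500]; cv2.imwrite('pics/t8c.png',cv2.resize(p,None,fx=2.8,fy=2.8))"
```

```text
tcp [[-143.1 -181.3]] [ 415.1 -171.2  142.8] F [ 0.5  0.3 -0.1] 10.1333
brass [[49.7 95.4]] 20.903934478759766
```

View pics/t8c.png

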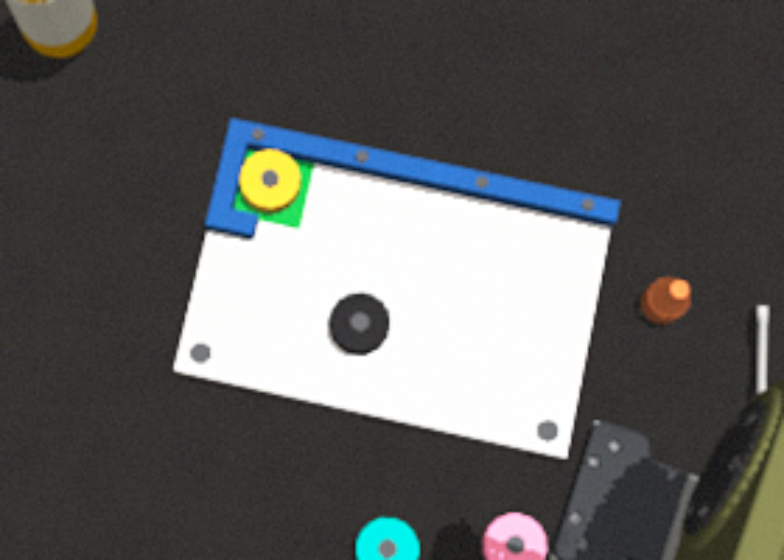

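The brass disc (crop 270,180) sits in the corner touching fence and end stop. The black disc and nozzle have not moved and the hand is clear.

```bash
python3 -c "
from cell import manip
print(manip.sign_off())"
```

```text
the job is handed in; nothing more can be done
None
```

The brass disc was pushed to the fence and slid along it into the green pocket; the last picture and the contact force show it home against fence and end stop, with the hand clear and the job handed in at about 10 s.

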